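# Wind the welded connector into view and hold the inspection flap at its mark

### The arm

A 7-joint arm with a two-finger parallel gripper is mounted at the origin on the work surface. World frame = base frame: x ahead of the robot, y to its left, z up, the work surface at z = 0. Lengths are in mm, angles in rad, forces in N, time in s.
With the tool pointing down it reaches from about 425 to 950 mm from the base axis. Payload 16.7 kg.
Tool frame: the origin (TCP) lies between the finger pads; the fingertips stand 8 mm ahead of it and the grasp point (between the pads) lies 11 mm behind it; z points along the fingers, y is the line along which they close (so a half turn about z gives the same grasp; the last joint's range is limited). The gripper opens to 94 mm and grips with 3 to 60 N. Pads are 16 mm wide; open, the fingers measure 119 mm over their backs; the gripper's body (75 mm by 177 mm) begins 78 mm behind the grasp point.
Start: joints at [1.024, 0.426, 0.074, 1.606, -0.034, 1.111, -0.067], TCP at [260.833, -622.528, 213.467] pointing down, gripper open.
Joint ranges: [-2.85, 2.85], [-0.5, 2.14], [-1.23, 1.37], [0.21, 2.46], [-1.02, 4.16], [0.16, 2.05], [-2.73, 2.73]. Speed limits (rad/s): [1.89, 1.89, 2.39, 2.39, 3.01, 3.01, 3.01].

### API

Orientations are given as a 3x3 rotation matrix whose columns are the frame's x, y, z axes.
In Python, from station import sensors, viewer, finish_job gives the robot as it stands.
- The arm moves only by the shell command python3 -m inch 'ROWS' [OPENING]. ROWS is JSON, a list of rows, each an object with "xyz": the shift along the tool's x, y, z scaled (see below), a list of three; "turn": the turn about the tool's z scaled (see below). In form: [{"xyz": [x, y, z], "turn": turn}, ...]. A call has exactly 5 rows; each row is the pose to reach, as a shift and turn from the pose commanded when the call began, along the tool's axes at that moment; what a row does not reach only later rows make up. The controller multiplies each number of a shift by 0.08 m and each number of a turn by 120 degrees. A row lasts 1/8 s, in which the tool goes at most 62.5 mm and 10.7 degrees, less where a joint would pass 70% of its speed; a pose out of reach is approached as far as the arm can. A call with a number of a shift or a turn outside -1 to 1 is refused whole. A call with a gripper value outside its range is refused whole. OPENING is the gripper command: -1 is shut, 1 is fully open, values between are in proportion, set as the call begins (- or left out, the last holds). The fingers move at their own pace and stop on an object; the grip force is fixed at half the most. Time passes only in rows, so rows that repeat a pose let the fingers close, or fill a call up. It gives the time, the measured TCP pose, the force, the opening and the grip force at its end, in the units of the state.
- sensors.read_state(): the state, without advancing time (a new reading comes with each control period).
- viewer.read_camera(name): name is "scene" or "side" or "wrist"; returns (picture, depth): 384x512x3 uint8, red, green, blue; 384x512 float32, mm along the optical axis (not along the pixel's ray), 0 where there is no reading.
- viewer.calibration(name): a dict with "fx", "fy", "cx", "cy" (pixels), "rvec" (rotation vector, rad) and "tvec" (3), from world to camera coordinates, as OpenCV has them; the wrist camera has in their place "tool_from_camera" (4x4, takes a point from camera to tool coordinates, whose origin is the TCP and whose axes are the flange's). Camera axes: x right, y down, z forward; pixel columns grow to the right and rows downward; lengths in mm; the calibration is good to about 2 mm. A picture is of the moment at which its call begins: read the wrist's pose just before it. calibration takes no time and is no camera call.
- finish_job(): hands the job in; it is judged then, once.
The state is a dict: "t": time; "joint_positions": joint angles; "dq": joint speeds; "effort": joint torques, N m; "eef_pos": TCP position; "tool_rot": TCP orientation; "wrist_force": force on the tool from outside, world axes, zero at the start; "torque": the same for the moment, N m; "grip_width": finger opening in mm; "gripper_force": force on a finger pad.
Only numpy, scipy, OpenCV 4.12 (cv2) and the standard library are available. Lean on these libraries where they do the work, as an engineer would, in place of code of your own. Each camera call takes 0.05 s, during which the arm holds its last target. There are 200 camera calls.

### The job

Bring the welded connector into view: turn the fixture's handwheel clockwise until its white pointer points at the red mark on the gearbox, while the flap is still shut. Then lift the yellow inspection flap by its black handle until it is parallel to the red pointer on the protractor beside it, and finish still holding it there by the handle, steady, without ever letting the flap drop. Leave the wheel at its mark, do not shift the red pointer, and leave the other things on the bench alone.

Things in the scene. Friction and masses are not known exactly. Their poses are not given: they have to be found in the camera images.
- fixture: the inspection fixture, fixed on the bench: aluminium base plate 300 x 440 x 12 mm carrying a grey viewing bay (190 x 170 mm, centred on the origin, top 116 mm above the bench), a grey gearbox with the handwheel, and a white protractor arc on the bay's left side. Origin on the bench under the bay's centre; its x points away from the flap's handle towards the flap's hinge, z up; the handwheel's axis is at (0, -200) mm
- wheel_grip (a point): middle of the handwheel's steel wing grip, on the wheel's vertical axis, 120.5 mm above the bench. The grip is an upright bar 60 mm long, 14 mm wide and 35 mm tall (z 103 to 138 mm), standing on a flat black disc of 110 mm diameter (its top at 103 mm). This frame turns with the wheel: x points along the wing to the white pointer on the disc's rim, z up
- wheel (a joint): angle of the handwheel in rad; grows as it turns clockwise seen from above, by hand friction of about 0.1 N m, and stays where it is left. It is limited to 0 to 5.6. At 4.60 the white pointer points straight at the red mark; it starts 2.8 to 4.2 rad short of that. It also winds the connector nest along under the flap, 9 mm per rad
- wheel_mark (a point): top of the fixed red mark, a block 14 x 12 mm just outside the wheel's rim on the gearbox, 66 mm from the wheel's axis in the fixture's +x direction, 104 mm above the bench
- flap_angle (a joint): angle of the yellow flap in rad, 0 = shut (level), grows as it is lifted, stops at 1.35. Nothing but the hand holds it up: let go, it falls shut. Flap and handle weigh about 0.5 kg (0.4 to 0.65)
- flap: the flap with its handle: a yellow frame with a clear pane, 195 x 170 x 8 mm, reaching from the hinge in the fixture's -x direction when shut. Origin in the middle of its level hinge axis, at (95, 0, 124) mm in the fixture's frame; the axis runs along its y and the fixture's y; x in the flap's plane, out of the hinge and away from the handle; turns with the flap
- flap_handle (a point): middle of the flap's black handle: a round bar of 12 mm diameter, 100 mm long, parallel to the hinge, standing on two end posts (84 mm clear between them) so that its centre is 35 mm above the flap's upper face. This point is the bar's centre, 165 mm from the hinge along the flap and 39 mm out from it square to the flap; y along the bar; x in the flap's plane, towards the hinge; turns with the flap
- mark (a joint): angle of the red pointer on the protractor at the bay's left side, in rad from level: the angle at which the flap is to be held (same zero and sense as the flap). Set anew each time, between 0.65 and 1.10; it is stiff and must not be shifted
- mark_tip (a point): tip region of the red pointer, a red bar 170 mm long, 7 mm thick, that turns about the flap's hinge axis, 117 mm to the left (+y of the fixture) of the flap's middle; this point lies 165 mm from the axis; x points along the pointer to the axis
- connector_a: a loose black connector housing with a red end, 32 x 22 x 14 mm, lying on the fixture's base plate; origin centre of underside. A bystander: leave it
- connector_b: a second such connector housing on the base plate; origin centre of underside. A bystander: leave it
- spray_can: spray can, diameter 60, 170 mm tall, on the bench to the right; origin centre of underside. A bystander: leave it
- tape_roll: yellow roll of tape lying flat, diameter 90, 30 mm tall; origin centre of underside. A bystander: leave it
- gauge: steel setting block 90 x 30 x 20 mm with a brass stud; origin centre of underside. A bystander: leave it
- cutter: orange utility knife lying flat, 150 x 22 x 14 mm; origin centre of underside. A bystander: leave it

How it is judged (in metres and radians):
On the way, in this order (a step that is already met when the one before it is completed fails the run):
1. the handwheel's pointer is at the red mark while the flap is shut (value of joint wheel between 4.46 and 4.74 rad and value of joint flap_angle below 0.12 rad), for 0.2 s.
2. the flap is lifted by its handle to the red pointer's angle (angle between the x axis of flap_handle and the x axis of mark_tip, either way round below 0.075 rad and contact force between the fingers and flap above 1 N and distance between the grasp point and flap_handle below 0.06 m), for 0.2 s.
At the end, for the whole second after the job is handed in: The fingers hold the flap's handle (over 1 N, grasp point within 60 mm of the middle of the bar), the flap is at rest (under 0.08 rad/s) within 0.075 rad (about 4 degrees) of the red pointer's angle, and the handwheel is within 0.14 rad (8 degrees) of its mark (joint 4.46 to 4.74) (all of step 2 and velocity of joint flap_angle between -0.08 and 0.08 rad/s and value of joint wheel between 4.46 and 4.74 rad); the arm keeps its last pose, push and grip.
It fails at once if the flap is dropped (closes faster than 2.5 rad/s) (velocity of joint flap_angle below -2.5 rad/s).
It fails at once if the red pointer is shifted more than 12 mm (distance of mark_tip from where it was at the start of the episode above 0.012 m).
It fails at once if a bystander is moved more than 30 mm (distance of any of connector_a, connector_b, spray_can, tape_roll, gauge, cutter from where it was at the start of the episode above 0.03 m).
It also fails if it takes over 67 s, if anything falls off the work surface, if the arm or the gripper's body presses on something with over 40 N, if the wrist force passes 120 N, or if a joint passes its speed limit or range.

## Working session

There is one attempt and no reset: what is moved stays moved. The work goes in short steps, Python scripts to look and compute and a shell command to move; the robot and the scene stay as the last step left them, time stands still between calls to the robot, and variables do not carry over. Pictures are saved under pics/ and viewed, at most 10 in all, crops included, and the job is handed in when it is done.

```bash
mkdir -p pics
cat > h.py <<'E'
import numpy as np, cv2
from station import sensors, viewer
def cam(n):
    s=sensors.read_state(); p,d=viewer.read_camera(n); c=viewer.calibration(n)
    K=np.array([[c['fx'],0,c['cx']],[0,c['fy'],c['cy']],[0,0,1.]])
    if 'rvec' in c:
        R=cv2.Rodrigues(np.array(c['rvec'],float))[0]; t=np.array(c['tvec'],float).ravel()
        Rw=R.T; o=-R.T@t
    else:
        T=np.array(c['tool_from_camera']); Rt=np.array(s['tool_rot']); 
        Rw=Rt@T[:3,:3]; o=Rt@T[:3,3]+np.array(s['eef_pos'])
    return p,d,K,Rw,o
def pts(d,K,Rw,o,uv):
    uv=np.atleast_2d(uv).astype(int); z=d[uv[:,1],uv[:,0]]
    r=np.c_[(uv[:,0]-K[0,2])/K[0,0],(uv[:,1]-K[1,2])/K[1,1],np.ones(len(uv))]*z[:,None]
    return r@Rw.T+o
def onplane(K,Rw,o,uv,h):
    uv=np.atleast_2d(uv).astype(float)
    r=np.c_[(uv[:,0]-K[0,2])/K[0,0],(uv[:,1]-K[1,2])/K[1,1],np.ones(len(uv))]@Rw.T
    return o+r*((h-o[2])/r[:,2])[:,None]
def save(p,n): cv2.imwrite('pics/'+n,p[:,:,::-1])
E
python3 - <<'E'
from h import *
ims=[]
for n in('scene','side','wrist'):
    p,d,K,R,o=cam(n); np.savez(n,p=p,d=d,K=K,R=R,o=o); save(p,n+'.png'); print(n,o.round(),R[:,2].round(2),(d>0).mean())
s=sensors.read_state(); print(s)
E
```

```text
scene [1605. -580.  906.] [-0.76  0.37 -0.54] 0.9936930338541666
side [390. 661. 885.] [ 0.1  -0.65 -0.75] 0.9961496988932291
wrist [ 322. -599.  384.] [-0.21 -0.09 -0.97] 0.9959665934244791
{'t': 0.15, 'joint_positions': array([ 1.02451022,  0.42656308,  0.07389146,  1.60642149, -0.03410203,
        1.11080314, -0.06710959]), 'dq': array([-0.00010073, -0.00184795,  0.0002798 , -0.00255805, -0.00114912,
       -0.00037469, -0.00067054]), 'effort': array([ 2.68361408e-03, -9.36292362e+01,  3.66890006e+00, -4.54427254e+01,
       -4.87865147e-02,  1.78416842e-02,  1.28830902e-04]), 'eef_pos': array([ 260.69739848, -622.28619384,  212.9713824 ]), 'tool_rot': array([[ 9.22336142e-01,  3.86388226e-01, -4.24633811e-04],
       [ 3.86388453e-01, -9.22335768e-01,  8.32942655e-04],
       [-6.98157170e-05, -9.32326716e-04, -9.99999563e-01]]), 'wrist_force': array([-0.84135104,  0.48820612,  0.75792646]), 'torque': array([ 0.14376695, -0.048419  , -0.03463627]), 'gripper_force': 0.0, 'grip_width': 93.97597009284144}
```

View pics/scene.png

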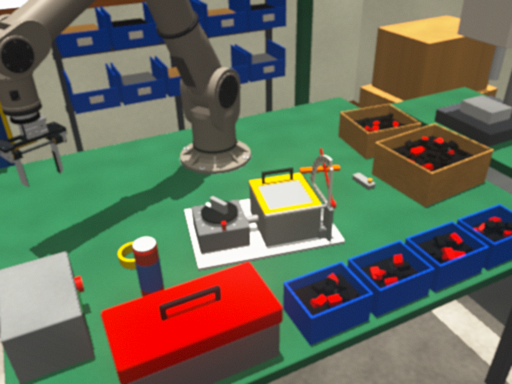

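View pics/side.png

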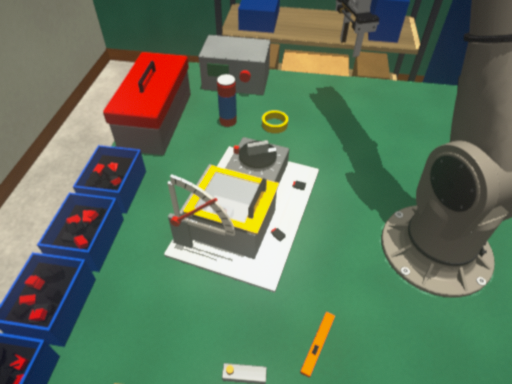

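The scene view shows the fixture at about (265,215): wheel at (220,212) with the red mark in front at (223,228), the flap at (285,192), and the protractor on the right. The side view shows the flap at (235,195), the black handle at (255,197), the wheel at (257,152), the red mark at (236,149) and the red pointer at about (192,210).

```bash
cat > m.py <<'E'
from h import *
import sys
for n in('side','scene'):
    f=np.load(n+'.npz'); p,d,K,R,o=[f[k] for k in 'pdKRo']
    hsv=cv2.cvtColor(p,cv2.COLOR_RGB2HSV); v,u=np.mgrid[:384,:512]
    P=pts(d,K,R,o,np.c_[u.ravel(),v.ravel()]).reshape(384,512,3)
    y=(hsv[...,0]>20)&(hsv[...,0]<34)&(hsv[...,1]>150)&(hsv[...,2]>120)&(P[...,2]>100)&(P[...,2]<150)&(P[...,0]>350)
    uv=np.argwhere(y)[:,::-1]; Q=onplane(K,R,o,uv,128)[:,:2].astype(np.float32)
    r=cv2.minAreaRect(Q); print(n,'flap',len(uv),r, 'z',np.median(P[y][:,2]))
    print(cv2.boxPoints(r).round())
    red=((hsv[...,0]<6)|(hsv[...,0]>174))&(hsv[...,1]>150)&(hsv[...,2]>90)&(np.hypot(P[...,0]-r[0][0],P[...,1]-r[0][1])<300)
    k,l,st,c=cv2.connectedComponentsWithStats(red.astype(np.uint8))
    for i in range(1,k):
        if st[i,4]>4: print('red',c[i].round(1),st[i],np.median(P[l==i],0).round())
    x0,y0=(165,130) if n=='side' else (185,145)
    save(cv2.resize(p[y0:y0+120,x0:x0+160],None,fx=4.5,fy=4.5,interpolation=cv2.INTER_CUBIC),n+'_z.png')
E
python3 m.py
python3 - <<'E'
import cv2,numpy as np
a=cv2.imread('pics/side_z.png');b=cv2.imread('pics/scene_z.png')
cv2.imwrite('pics/both.png',cv2.resize(np.vstack([a,b]),(400*2,600*2))[::2,::2] if 0 else np.hstack([cv2.resize(a,(400,300)),cv2.resize(b,(400,300))]))
E
```

```text
side flap 1513 ((535.914306640625, 16.982826232910156), (171.69296264648438, 192.6881103515625), 78.77735137939453) z 127.4372762167817
[[425. -48.]
 [614. -86.]
 [647.  82.]
 [458. 120.]]
red [236.2 147.4] [234 146   5   4  16] [ 564. -193.  104.]
red [208.8 202. ] [206 201   6   4   8] [561. 131. 237.]
red [177.  218.5] [171 215  16   9  58] [652. 114. 135.]
scene flap 880 ((536.9434204101562, -176.16510009765625), (217.48977661132812, 578.3347778320312), 0.07335831969976425) z 128.90656331470365
[[ 428.  113.]
 [ 429. -465.]
 [ 646. -465.]
 [ 645.  113.]]
red [328.  180.5] [328 178   1   6   6] [651.  95. 206.]
red [223.4 223.4] [220 220   7  10  38] [ 569. -195.  103.]
red [149.8 256.7] [141 247  17  19 183] [ 669. -430.  145.]
red [240.6 266.1] [226 262  27   9  99] [ 817. -250.  161.]
red [159.8 289.6] [156 288   8   4  10] [ 667. -418.   29.]
```

View pics/side_z.png

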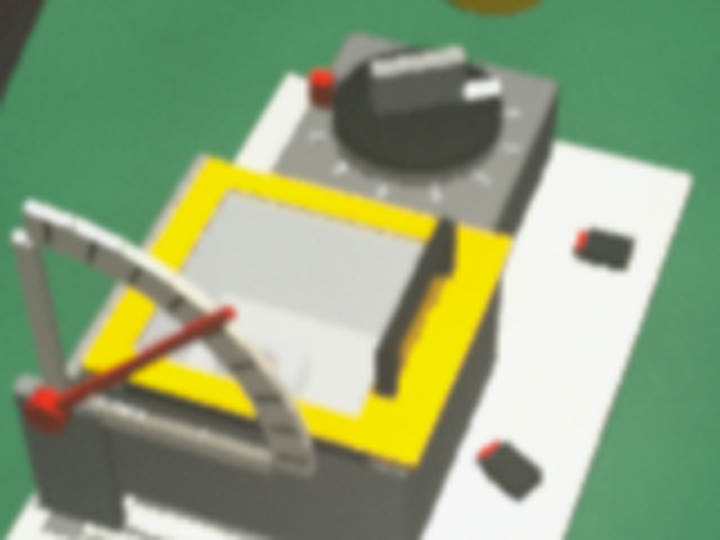

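Crop: the wing's white pointer sits at about (272,150) full-frame, pointing away from the red mark at (236,148). The red angle pointer runs from (175,221) to (216,200). The flap is shut.

```bash
cat > g.py <<'E'
from h import *
X=np.array([189,-38.,0]);X/=np.linalg.norm(X);Y=np.array([-X[1],X[0],0]);Z=np.array([0,0,1.])
F=np.c_[X,Y,Z]; c=np.array([535.9,17,0])+2.5*X
E
python3 - <<'E'
from g import *
w=c-200*Y; print('yaw',np.arctan2(X[1],X[0]),'origin',c,'wheel',w)
f=np.load('side.npz'); p,d,K,R,o=[f[k] for k in 'pdKRo']
hsv=cv2.cvtColor(p,cv2.COLOR_RGB2HSV)
wh=(hsv[...,2]>190)&(hsv[...,1]<60); m=np.zeros_like(wh); m[146:154,266:278]=1
uv=np.argwhere(wh&m)[:,::-1]; q=(onplane(K,R,o,uv,104)-w)@F; print('pointer fixture',q.mean(0),len(uv),'phi ccw from mark',np.arctan2(q[:,1].mean(),q[:,0].mean()))
red=((hsv[...,0]<8)|(hsv[...,0]>172))&(hsv[...,1]>120)&(hsv[...,2]>70); m[:]=0; m[195:226,168:220]=1
uv=np.argwhere(red&m)[:,::-1]
r=(np.c_[(uv[:,0]-K[0,2])/K[0,0],(uv[:,1]-K[1,2])/K[1,1],np.ones(len(uv))]@R.T)@F; oo=(o-c)@F
P=oo+r*((117-oo[1])/r[:,1])[:,None]
rel=P-[95,0,124]; far=np.hypot(rel[:,0],rel[:,2])>70
vx=cv2.fitLine(rel[far][:,[0,2]].astype(np.float32),cv2.DIST_L2,0,.01,.01).ravel()
print('mark line',np.arctan(-vx[1]/vx[0]),'from pivot',np.median(np.arctan2(rel[far,2],-rel[far,0])),len(rel),'max r',np.hypot(rel[:,0],rel[:,2]).max(),'hub',np.median(rel[~far],0))
hdl=c+F@np.array([95-165,0,124+39.]); print('handle',hdl)
s=sensors.read_state();print(np.array(s['tool_rot']).round(3))
E
```

```text
yaw -0.19841285349691823 origin [538.35095165  16.50721607   0.        ] wheel [ 498.92823726 -179.56891606    0.        ]
pointer fixture [-32.94319847 -27.48482402 104.        ] 22 phi ccw from mark -2.4462785451020563
mark line 0.84006125 from pivot 0.8645407585624302 158 max r 171.32094081525975 hub [ -4.0793086  117.          12.71204171]
handle [469.72430541  30.30516611 163.        ]
[[ 0.922  0.386 -0.   ]
 [ 0.386 -0.922  0.001]
 [-0.    -0.001 -1.   ]]
```

```bash
for i in 1 2 3 4; do python3 -m inch '[{"xyz":[0.2,-0.16,0],"turn":0},{"xyz":[0.4,-0.32,0],"turn":0},{"xyz":[0.6,-0.48,0],"turn":0},{"xyz":[0.8,-0.64,0],"turn":0},{"xyz":[0.977,-0.791,0],"turn":0}]' 1 | tail -c 400; done
cat > look.py <<'E'
from g import *
import sys
s=sensors.read_state(); w=c-200*Y
p,d,K,R,o=cam('wrist'); save(p,sys.argv[1]); np.savez('wrist',p=p,d=d,K=K,R=R,o=o)
print('q',s['joint_positions'].round(2),s['eef_pos'].round(1),np.array(s['tool_rot']).round(3).tolist(),s['t'])
print('wheel px',(K@(R.T@(w+[0,0,103]-o))/(R.T@(w+[0,0,103]-o))[2]).round(),'mark px',(lambda q:(K@q/q[2]).round())(R.T@(w+66*X+[0,0,104]-o)))
E
python3 look.py w1.png
```

```text
t: 0.78
eef_pos: [309.4, -532.5, 213.6]
tool_rot: [[0.922, 0.387, 0.0], [0.387, -0.922, -0.0], [0.0, 0.0, -1.0]]
wrist_force: [-0.3, 0.2, -0.3]
grip_width: 93.9
gripper_force: 0.0
t: 1.4
eef_pos: [356.8, -444.1, 213.5]
tool_rot: [[0.922, 0.387, 0.0], [0.387, -0.922, 0.0], [0.0, -0.0, -1.0]]
wrist_force: [0.1, -0.6, -0.2]
grip_width: 93.8
gripper_force: 0.0
t: 2.02
eef_pos: [404.3, -355.7, 213.5]
tool_rot: [[0.922, 0.387, 0.0], [0.387, -0.922, 0.0], [0.0, 0.0, -1.0]]
wrist_force: [0.3, -0.3, 0.2]
grip_width: 94.1
gripper_force: 0.0
t: 2.65
eef_pos: [451.8, -267.2, 213.5]
tool_rot: [[0.922, 0.386, 0.0], [0.386, -0.922, -0.0], [0.0, 0.0, -1.0]]
wrist_force: [0.2, 0.4, -0.3]
grip_width: 94.2
gripper_force: 0.0
q [ 0.53  0.19 -0.13  1.93  0.03  1.02 -0.79] [ 451.8 -267.2  213.5] [[0.922, 0.386, 0.0], [0.386, -0.922, -0.0], [0.0, 0.0, -1.0]] 2.65
wheel px [180.  98.   1.] mark px [224.  24.   1.]
```

View pics/w1.png

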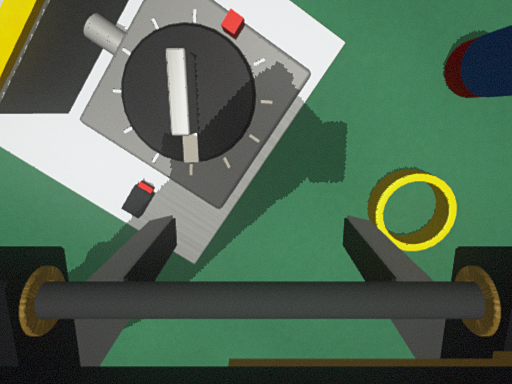

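The wrist view shows the wheel disc centred near (189,93), the wing vertical in the image, the white pointer at (191,148) and the red mark at (233,22). I'll measure these.

```bash
cat > wm.py <<'E'
from g import *
f=np.load('wrist.npz'); p,d,K,R,o=[f[k] for k in 'pdKRo']
v,u=np.mgrid[:384,:512]; P=pts(d,K,R,o,np.c_[u.ravel(),v.ravel()]).reshape(384,512,3)
w=c-200*Y; near=np.hypot(P[...,0]-w[0],P[...,1]-w[1])<95
hsv=cv2.cvtColor(p,cv2.COLOR_RGB2HSV)
red=((hsv[...,0]<8)|(hsv[...,0]>172))&(hsv[...,1]>120)&(hsv[...,2]>90)&near&(P[...,2]>95)
m=P[red&(P[...,2]>101)]; print('mark',m.mean(0).round(1),len(m))
g=near&(P[...,2]>130)&(P[...,2]<145); rr=cv2.minAreaRect(P[g][:,:2].astype(np.float32)); print('wing top',rr,P[g][:,2].mean())
dk=near&(P[...,2]>100)&(P[...,2]<107)&(hsv[...,2]<75)
D=P[dk][:,:2].astype(np.float32); print('disc',cv2.minEnclosingCircle(D),len(D),np.median(P[dk][:,2]))
wc=np.array(rr[0]); 
wh=near&(P[...,2]>100)&(P[...,2]<108)&(hsv[...,2]>125)&(hsv[...,1]<70)&(np.hypot(P[...,0]-wc[0],P[...,1]-wc[1])<57)
W=np.median(P[wh],0)[:2]; print('ptr',W,wh.sum())
a=W-wc; b=m.mean(0)[:2]-wc; ang=lambda q:np.degrees(np.arctan2(q[1],q[0]))
print('ptr ang',ang(a),'mark ang',ang(b),'r',np.hypot(*b),'cw to go',(ang(a)-ang(b))%360,'fixture yaw',np.degrees(np.arctan2(X[1],X[0])))
print('wing frame: tool xy err'); s=sensors.read_state(); print((np.array(s['tool_rot']).T@(np.r_[wc,124]-s['eef_pos'])).round(1))
E
python3 wm.py
```

```text
mark [ 567.9 -197.5  103.9] 317
wing top ((503.43695068359375, -184.56802368164062), (59.53719711303711, 14.67231559753418), 23.268821716308594) 137.36586159819873
disc ((503.6536560058594, -184.7425079345703), 54.65946578979492) 11448 102.85977855395373
ptr [ 464.98245069 -201.40846702] 406
ptr ang -156.34986624387778 mark ang -11.349301238191867 r 65.78354640034313 cw to go 214.99943499431407 fixture yaw -11.368219106520932
wing frame: tool xy err
[ 77.7 -54.4  89.6]
```

```bash
python3 -m inch '[{"xyz":[0.25,-0.17,0],"turn":0},{"xyz":[0.5,-0.34,0],"turn":0},{"xyz":[0.75,-0.51,0],"turn":0},{"xyz":[0.971,-0.68,0],"turn":-0.005},{"xyz":[0.971,-0.68,0],"turn":-0.005}]' 1
python3 -m inch '[{"xyz":[0,0,0.2],"turn":0},{"xyz":[0,0,0.4],"turn":0},{"xyz":[0,0,0.6],"turn":0},{"xyz":[0,0,0.8],"turn":0},{"xyz":[0,0,1],"turn":0}]'
python3 -m inch '[{"xyz":[0,0,0.12],"turn":0},{"xyz":[0,0,0.12],"turn":0},{"xyz":[0,0,0.12],"turn":0},{"xyz":[0,0,0.12],"turn":0},{"xyz":[0,0,0.12],"turn":0}]' 
for i in 1 2; do python3 -m inch '[{"xyz":[0,0,0],"turn":0},{"xyz":[0,0,0],"turn":0},{"xyz":[0,0,0],"turn":0},{"xyz":[0,0,0],"turn":0},{"xyz":[0,0,0],"turn":0}]' -1 ; done
python3 -c "
from h import *;print(sensors.read_state()['joint_positions'].round(2))"
```

```text
t: 3.32
eef_pos: [502.7, -186.5, 213.4]
tool_rot: [[0.917, 0.399, 0.0], [0.399, -0.917, 0.0], [0.0, -0.0, -1.0]]
wrist_force: [0.1, -0.3, -0.3]
grip_width: 94.2
gripper_force: 0.0
t: 3.95
eef_pos: [501.8, -188.1, 132.2]
tool_rot: [[0.918, 0.396, -0.0], [0.396, -0.918, 0.0], [-0.0, -0.0, -1.0]]
wrist_force: [-0.4, -1.2, 0.4]
grip_width: 93.9
gripper_force: 0.0
t: 4.58
eef_pos: [502.2, -188.2, 124.3]
tool_rot: [[0.918, 0.396, 0.001], [0.396, -0.918, -0.0], [0.001, 0.0, -1.0]]
wrist_force: [1.2, -0.2, 0.6]
grip_width: 93.8
gripper_force: 0.0
t: 5.2
eef_pos: [502.0, -188.1, 123.9]
tool_rot: [[0.918, 0.396, -0.0], [0.396, -0.918, 0.0], [-0.0, -0.0, -1.0]]
wrist_force: [-0.3, -0.7, 0.4]
grip_width: 47.6
gripper_force: 0.0
t: 5.82
eef_pos: [500.4, -184.2, 123.8]
tool_rot: [[0.917, 0.398, -0.004], [0.398, -0.917, 0.004], [-0.002, -0.006, -1.0]]
wrist_force: [-13.7, 23.0, 17.4]
grip_width: 13.7
gripper_force: 30.0
[ 0.4   0.31 -0.19  1.99  0.07  0.85 -1.  ]
```

```bash
python3 -m inch '[{"xyz":[0.033,-0.033,0],"turn":0},{"xyz":[0.033,-0.033,0],"turn":0.05},{"xyz":[0.033,-0.033,0],"turn":0.11},{"xyz":[0.033,-0.033,0],"turn":0.18},{"xyz":[0.033,-0.033,0],"turn":0.25}]'
python3 -m inch '[{"xyz":[0,0,0],"turn":0.07},{"xyz":[0,0,0],"turn":0.14},{"xyz":[0,0,0],"turn":0.21},{"xyz":[0,0,0],"turn":0.25},{"xyz":[0,0,0],"turn":0.25}]'
python3 -c "
from h import *;print(sensors.read_state()['joint_positions'].round(2))"
```

```text
t: 6.45
eef_pos: [500.4, -183.0, 123.7]
tool_rot: [[0.993, -0.12, -0.006], [-0.12, -0.993, 0.002], [-0.006, -0.002, -1.0]]
wrist_force: [-21.6, 11.9, 21.2]
grip_width: 13.6
gripper_force: 30.0
t: 7.08
eef_pos: [500.8, -182.1, 123.7]
tool_rot: [[0.802, -0.597, -0.006], [-0.597, -0.802, 0.003], [-0.006, 0.001, -1.0]]
wrist_force: [-18.8, 16.0, 19.5]
grip_width: 13.7
gripper_force: 30.0
[ 0.22  0.3   0.01  2.   -0.    0.84 -1.98]
```

```bash
for i in 1; do python3 -m inch '[{"xyz":[0,0,0],"turn":0},{"xyz":[0,0,0],"turn":0},{"xyz":[0,0,0],"turn":0},{"xyz":[0,0,0],"turn":0},{"xyz":[0,0,0],"turn":0}]' 1; done
for i in 1 2 3 4; do python3 -m inch '[{"xyz":[0,0,0],"turn":-0.08},{"xyz":[0,0,0],"turn":-0.16},{"xyz":[0,0,0],"turn":-0.24},{"xyz":[0,0,0],"turn":-0.32},{"xyz":[0,0,0],"turn":-0.375}]' 1; done
python3 -c "
from h import *;print(sensors.read_state()['joint_positions'].round(2))"
```

```text
t: 7.7
eef_pos: [503.4, -184.7, 123.9]
tool_rot: [[0.802, -0.597, 0.0], [-0.597, -0.802, 0.0], [-0.0, -0.0, -1.0]]
wrist_force: [-0.1, 0.1, 0.4]
grip_width: 60.5
gripper_force: 0.0
t: 8.32
eef_pos: [503.4, -184.7, 123.9]
tool_rot: [[0.989, 0.149, 0.0], [0.149, -0.989, 0.0], [0.0, -0.0, -1.0]]
wrist_force: [0.5, -0.4, -0.4]
grip_width: 93.7
gripper_force: 0.0
t: 8.95
eef_pos: [503.4, -184.7, 123.9]
tool_rot: [[0.594, 0.805, -0.0], [0.805, -0.594, 0.0], [0.0, -0.0, -1.0]]
wrist_force: [-0.1, -0.5, 0.1]
grip_width: 94.2
gripper_force: 0.0
t: 9.57
eef_pos: [503.4, -184.7, 123.9]
tool_rot: [[-0.149, 0.989, 0.0], [0.989, 0.149, 0.0], [0.0, 0.0, -1.0]]
wrist_force: [-0.2, 0.5, -0.4]
grip_width: 94.2
gripper_force: 0.0
t: 10.2
eef_pos: [503.4, -184.7, 123.8]
tool_rot: [[-0.805, 0.594, -0.0], [0.594, 0.805, 0.0], [0.0, 0.0, -1.0]]
wrist_force: [-0.1, -0.3, -1.0]
grip_width: 94.0
gripper_force: 0.0
[ 0.73  0.36 -0.6   1.97  0.26  0.88  0.93]
```

```bash
for i in 1 ; do python3 -m inch '[{"xyz":[0.04,0.003,0],"turn":0},{"xyz":[0.04,0.003,0],"turn":0},{"xyz":[0.04,0.003,0],"turn":0},{"xyz":[0.04,0.003,0],"turn":0},{"xyz":[0.04,0.003,0],"turn":0}]' -1;  python3 -m inch '[{"xyz":[0,0,0],"turn":0},{"xyz":[0,0,0],"turn":0},{"xyz":[0,0,0],"turn":0},{"xyz":[0,0,0],"turn":0},{"xyz":[0,0,0],"turn":0}]' -1; done
for i in 1 2; do python3 -m inch '[{"xyz":[0,0,0],"turn":0.07},{"xyz":[0,0,0],"turn":0.14},{"xyz":[0,0,0],"turn":0.21},{"xyz":[0,0,0],"turn":0.28},{"xyz":[0,0,0],"turn":0.34}]'; done
python3 -c "
from h import *;print(sensors.read_state()['joint_positions'].round(2))"
```

```text
t: 10.82
eef_pos: [501.0, -182.5, 123.9]
tool_rot: [[-0.802, 0.597, 0.0], [0.597, 0.802, -0.0], [-0.0, 0.0, -1.0]]
wrist_force: [-0.4, -0.0, 1.3]
grip_width: 47.3
gripper_force: 0.0
t: 11.45
eef_pos: [501.1, -182.2, 123.9]
tool_rot: [[-0.802, 0.597, 0.0], [0.597, 0.802, 0.0], [0.0, 0.0, -1.0]]
wrist_force: [1.8, 2.5, -1.0]
grip_width: 13.8
gripper_force: 30.0
t: 12.08
eef_pos: [501.9, -181.8, 123.9]
tool_rot: [[-0.213, 0.977, 0.002], [0.977, 0.213, 0.001], [0.0, 0.002, -1.0]]
wrist_force: [8.3, 4.0, -6.7]
grip_width: 13.7
gripper_force: 30.0
t: 12.7
eef_pos: [502.9, -181.9, 124.0]
tool_rot: [[0.477, 0.879, 0.003], [0.879, -0.477, 0.0], [0.002, 0.003, -1.0]]
wrist_force: [15.2, 2.0, -13.4]
grip_width: 13.7
gripper_force: 30.0
[ 0.5   0.32 -0.32  1.99  0.13  0.85 -0.39]
```

```bash
python3 -m inch '[{"xyz":[0,0.02,0],"turn":0.07},{"xyz":[0,0.02,0],"turn":0.14},{"xyz":[0,0.02,0],"turn":0.21},{"xyz":[0,0.02,0],"turn":0.28},{"xyz":[0,0.02,0],"turn":0.34}]'
python3 -m inch '[{"xyz":[0,0,0],"turn":0.07},{"xyz":[0,0,0],"turn":0.14},{"xyz":[0,0,0],"turn":0.21},{"xyz":[0,0,0],"turn":0.26},{"xyz":[0,0,0],"turn":0.26}]'
python3 -c "
from h import *;s=sensors.read_state();print(s['joint_positions'].round(2));x=s['tool_rot'];print(np.degrees(np.arctan2(x[1][0],x[0][0])))"
```

```text
t: 13.32
eef_pos: [503.6, -182.6, 123.9]
tool_rot: [[0.935, 0.354, 0.002], [0.354, -0.935, 0.0], [0.002, 0.0, -1.0]]
wrist_force: [8.4, 2.7, -8.0]
grip_width: 13.8
gripper_force: 30.0
t: 13.95
eef_pos: [503.6, -183.4, 123.9]
tool_rot: [[0.984, -0.18, 0.002], [-0.18, -0.984, -0.001], [0.002, 0.0, -1.0]]
wrist_force: [9.3, -2.6, -9.7]
grip_width: 13.9
gripper_force: 30.0
[ 0.3   0.31 -0.08  2.    0.03  0.83 -1.55]
-10.350269579519944
```

```bash
python3 -m inch '[{"xyz":[0,0,0],"turn":0.008},{"xyz":[0,0,0],"turn":0.008},{"xyz":[0,0,0],"turn":0.008},{"xyz":[0,0,0],"turn":0.008},{"xyz":[0,0,0],"turn":0.008}]'
python3 -m inch '[{"xyz":[0,0,0],"turn":0},{"xyz":[0,0,0],"turn":0},{"xyz":[0,0,0],"turn":0},{"xyz":[0,0,0],"turn":0},{"xyz":[0,0,0],"turn":0}]' 1 
for i in 1 2; do python3 -m inch '[{"xyz":[0,0,-0.15],"turn":0},{"xyz":[0,0,-0.3],"turn":0},{"xyz":[0,0,-0.45],"turn":0},{"xyz":[0,0,-0.6],"turn":0},{"xyz":[0,0,-0.75],"turn":0}]' ; done
python3 -m inch '[{"xyz":[-0.2,0,0],"turn":0},{"xyz":[-0.4,0,0],"turn":0},{"xyz":[-0.6,0,0],"turn":0},{"xyz":[-0.8,0,0],"turn":0},{"xyz":[-1,0,0],"turn":0}]'
python3 look.py w2.png; python3 wm.py
python3 - <<'E'
from h import *
for n in('scene','side'):
    p,d,K,R,o=cam(n); np.savez(n,p=p,d=d,K=K,R=R,o=o)
E
```

```text
t: 14.58
eef_pos: [503.6, -183.4, 123.9]
tool_rot: [[0.981, -0.194, 0.002], [-0.194, -0.981, -0.0], [0.002, -0.0, -1.0]]
wrist_force: [9.5, -1.2, -9.9]
grip_width: 13.8
gripper_force: 30.0
t: 15.2
eef_pos: [502.3, -183.2, 123.9]
tool_rot: [[0.981, -0.195, -0.0], [-0.195, -0.981, 0.0], [-0.0, -0.0, -1.0]]
wrist_force: [0.4, 0.2, 0.2]
grip_width: 61.0
gripper_force: 0.0
t: 15.82
eef_pos: [502.4, -183.3, 184.9]
tool_rot: [[0.981, -0.195, 0.0], [-0.195, -0.981, 0.0], [0.0, -0.0, -1.0]]
wrist_force: [0.5, 0.2, 0.7]
grip_width: 93.9
gripper_force: 0.0
t: 16.45
eef_pos: [502.4, -183.2, 244.7]
tool_rot: [[0.981, -0.195, -0.0], [-0.195, -0.981, 0.0], [-0.0, -0.0, -1.0]]
wrist_force: [-0.1, 0.5, 0.0]
grip_width: 94.0
gripper_force: 0.0
t: 17.08
eef_pos: [422.7, -167.5, 243.8]
tool_rot: [[0.981, -0.195, -0.0], [-0.195, -0.981, 0.0], [-0.0, -0.0, -1.0]]
wrist_force: [0.6, -0.4, 0.2]
grip_width: 94.0
gripper_force: 0.0
q [ 0.31  0.03 -0.08  2.04  0.    1.07 -1.53] [ 422.7 -167.5  243.8] [[0.981, -0.195, -0.0], [-0.195, -0.981, 0.0], [-0.0, -0.0, -1.0]] 17.075
wheel px [255. 101.   1.] mark px [255.  20.   1.]
mark [ 567.6 -197.3  105.2] 246
wing top ((503.56878662109375, -184.8134002685547), (13.843806266784668, 59.91252517700195), 78.53590393066406) 137.69575637539108
disc ((503.42462158203125, -184.43406677246094), 54.57612609863281) 9755 102.86438338738105
ptr [ 547.37788167 -193.03992258] 348
ptr ang -10.635216183017716 mark ang -11.010263121077422 r 65.19418209267975 cw to go 0.3750469380597057 fixture yaw -11.368219106520932
wing frame: tool xy err
[ 84.4   1.1 119.8]
```

View pics/w2.png

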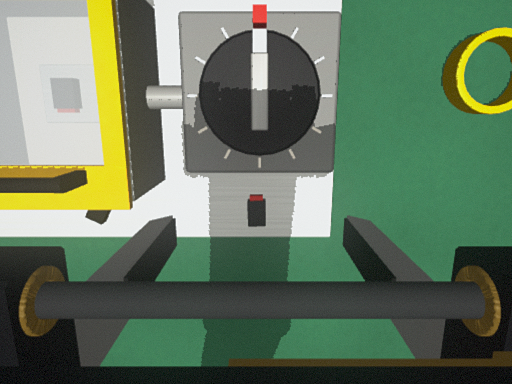

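The pointer is in line with the red mark (both at about column 260), within 1°. The flap is shut, with the handle at the left of the image. Next I move to the handle.

```bash
python3 -m inch '[{"xyz":[0,-0.2,0],"turn":0},{"xyz":[0,-0.4,0],"turn":0},{"xyz":[0.05,-0.6,0],"turn":0},{"xyz":[0.1,-0.8,0],"turn":0},{"xyz":[0.15,-1,0],"turn":0}]' 1
for i in 1 2; do python3 -m inch '[{"xyz":[0,-0.05,0],"turn":-0.08},{"xyz":[0,-0.1,0],"turn":-0.16},{"xyz":[0,-0.15,0],"turn":-0.24},{"xyz":[0,-0.2,0],"turn":-0.32},{"xyz":[0,-0.2,0],"turn":-0.375}]' 1; done
cat > hm.py <<'E'
from g import *
f=np.load('wrist.npz'); p,d,K,R,o=[f[k] for k in 'pdKRo']
v,u=np.mgrid[:384,:512]; P=pts(d,K,R,o,np.c_[u.ravel(),v.ravel()]).reshape(384,512,3)
h=np.array([472,28.])
hsv=cv2.cvtColor(p,cv2.COLOR_RGB2HSV)
b=(P[...,2]>158)&(P[...,2]<176)&(hsv[...,2]<110)&(np.hypot(P[...,0]-h[0],P[...,1]-h[1])<75)
rr=cv2.minAreaRect(P[b][:,:2].astype(np.float32)); print('bar',rr,b.sum(),np.percentile(P[b][:,2],[5,50,95]))
s=sensors.read_state(); print((np.array(s['tool_rot']).T@(np.r_[rr[0],163]-s['eef_pos'])).round(1))
E
python3 look.py w3.png; python3 hm.py
```

```text
t: 17.85
eef_pos: [451.9, -90.3, 243.8]
tool_rot: [[0.981, -0.194, -0.0], [-0.194, -0.981, 0.0], [-0.0, -0.0, -1.0]]
wrist_force: [-0.3, -0.4, 0.1]
grip_width: 94.0
gripper_force: 0.0
t: 18.48
eef_pos: [454.8, -75.0, 243.8]
tool_rot: [[0.828, 0.56, -0.0], [0.56, -0.828, 0.0], [0.0, -0.0, -1.0]]
wrist_force: [-0.9, 0.1, 0.6]
grip_width: 93.9
gripper_force: 0.0
t: 19.1
eef_pos: [445.7, -61.7, 243.9]
tool_rot: [[0.19, 0.982, -0.0], [0.982, -0.19, 0.0], [0.0, -0.0, -1.0]]
wrist_force: [-0.2, 0.7, 0.2]
grip_width: 94.0
gripper_force: 0.0
q [ 0.23  0.03 -0.24  2.04  0.01  1.07 -0.2 ] [445.7 -61.7 243.9] [[0.19, 0.982, -0.0], [0.982, -0.19, 0.0], [0.0, -0.0, -1.0]] 19.1
wheel px [331. 284.   1.] mark px [396. 285.   1.]
bar ((473.54644775390625, 23.983367919921875), (96.91753387451172, 11.907655715942383), 78.88250732421875) 2371 [165.04382539 168.03621718 169.65954313]
[89.5 11.5 80.9]
```

View pics/w3.png

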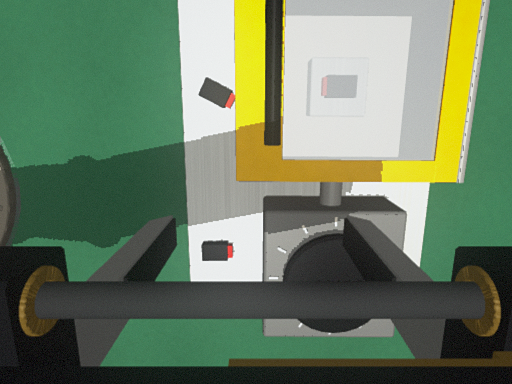

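The wrist view shows the black bar at column about 273, rows 0–145, on the flap. The measured centre is about (474,26), so I close in and grip.

```bash
python3 -m inch '[{"xyz":[0.25,0.04,0],"turn":0},{"xyz":[0.5,0.07,0],"turn":0},{"xyz":[0.75,0.11,0],"turn":0},{"xyz":[1,0.14,0],"turn":0},{"xyz":[1,0.14,0],"turn":0}]' 1
python3 -m inch '[{"xyz":[0.13,0,0.2],"turn":0},{"xyz":[0.13,0,0.4],"turn":0},{"xyz":[0.13,0,0.6],"turn":0},{"xyz":[0.13,0,0.8],"turn":0},{"xyz":[0.13,0,0.9],"turn":0}]' 1
python3 -m inch '[{"xyz":[0,0,0.1],"turn":0},{"xyz":[0,0,0.185],"turn":0},{"xyz":[0,0,0.185],"turn":0},{"xyz":[0,0,0.185],"turn":0},{"xyz":[0,0,0.185],"turn":0}]' 1
```

```text
t: 19.77
eef_pos: [472.4, 15.3, 243.8]
tool_rot: [[0.194, 0.981, -0.0], [0.981, -0.194, 0.0], [0.0, -0.0, -1.0]]
wrist_force: [-0.7, -0.8, 0.0]
grip_width: 93.7
gripper_force: 0.0
t: 20.4
eef_pos: [473.6, 23.7, 170.6]
tool_rot: [[0.195, 0.981, -0.001], [0.981, -0.195, -0.0], [-0.0, -0.001, -1.0]]
wrist_force: [0.4, 0.2, -0.8]
grip_width: 94.2
gripper_force: 0.0
t: 21.02
eef_pos: [474.3, 24.0, 157.4]
tool_rot: [[0.195, 0.981, 0.001], [0.981, -0.195, 0.0], [0.0, 0.001, -1.0]]
wrist_force: [-0.2, 0.6, -0.8]
grip_width: 94.1
gripper_force: 0.0
```

```bash
python3 -m inch '[{"xyz":[0,0,0],"turn":0},{"xyz":[0,0,0],"turn":0},{"xyz":[0,0,0],"turn":0},{"xyz":[0,0,0],"turn":0},{"xyz":[0,0,0],"turn":0}]' -1 >/dev/null
python3 -m inch '[{"xyz":[0,0,0],"turn":0},{"xyz":[0,0,0],"turn":0},{"xyz":[0,0,0],"turn":0},{"xyz":[0,0,0],"turn":0},{"xyz":[0,0,0],"turn":0}]' -1
sed -i 's/^F=.*/F=np.c_[X,Y,Z]; c=np.array([542.4,12.6,0])/' g.py
cat > mk.py <<'E'
from g import *
for n,o0 in(('side',np.array([538.4,16.5,0])),('side',c),('scene',c)):
    f=np.load(n+'.npz'); p,d,K,R,o=[f[k] for k in 'pdKRo']
    hsv=cv2.cvtColor(p,cv2.COLOR_RGB2HSV)
    red=((hsv[...,0]<9)|(hsv[...,0]>171))&(hsv[...,1]>110)&(hsv[...,2]>60); uv=np.argwhere(red)[:,::-1]
    r=(np.c_[(uv[:,0]-K[0,2])/K[0,0],(uv[:,1]-K[1,2])/K[1,1],np.ones(len(uv))]@R.T)@F; oo=(o-o0)@F
    P=oo+r*((117-oo[1])/r[:,1])[:,None]; rel=P-[95,0,124]; rad=np.hypot(rel[:,0],rel[:,2]); an=np.arctan2(rel[:,2],-rel[:,0])
    far=(rad>50)&(rad<185)&(an>.4)&(an<1.4)&(np.abs(d[uv[:,1],uv[:,0]]-((P@F.T+o0-o)@R)[:,2])<40)
    hub=(rad<25)
    if far.sum()<5: print(n,far.sum());continue
    vx=cv2.fitLine(rel[far][:,[0,2]].astype(np.float32),cv2.DIST_L2,0,.01,.01).ravel()
    print(n,far.sum(),'line',np.arctan(-vx[1]/vx[0]),'piv',np.median(an[far]),'rmax',rad[far].max(),'hub',rel[hub].mean(0).round(1),hub.sum(),rel[far].mean(0).round(1))
E
python3 mk.py
```

```text
t: 22.28
eef_pos: [472.3, 24.3, 156.9]
tool_rot: [[0.194, 0.981, -0.004], [0.981, -0.194, -0.0], [-0.001, -0.003, -1.0]]
wrist_force: [-13.0, 2.5, 10.6]
grip_width: 11.0
gripper_force: 30.0
side 76 line 0.8448752 piv 0.8659546274385737 rmax 171.7519881670031 hub [  0.4 117.    4.9] 81 [-79.2 117.   92.7]
side 74 line 0.8425804 piv 0.8228645293782165 rmax 170.80835521717356 hub [ -2.4 117.    0.9] 84 [-83.3 117.   90. ]
scene 51 line 0.8489002 piv 0.8699461368073982 rmax 167.8729141463542 hub [  0.8 117.    8.9] 36 [-71.1 117.   83.5]
```

The mark angle is about 0.845 rad, and three line fits agree. I lift along the hinge arc.

```bash
python3 -m inch '[{"xyz":[0,0.046,-0.163],"turn":0},{"xyz":[0,0.105,-0.323],"turn":0},{"xyz":[0,0.175,-0.476],"turn":0},{"xyz":[0,0.259,-0.624],"turn":0},{"xyz":[0,0.353,-0.765],"turn":0}]' 
python3 -m inch '[{"xyz":[0,0.079,-0.1],"turn":0},{"xyz":[0,0.163,-0.195],"turn":0},{"xyz":[0,0.253,-0.285],"turn":0},{"xyz":[0,0.348,-0.37],"turn":0},{"xyz":[0,0.447,-0.449],"turn":0}]'
```

```text
t: 22.9
eef_pos: [498.3, 19.1, 217.7]
tool_rot: [[0.194, 0.981, -0.008], [0.981, -0.194, 0.0], [-0.001, -0.007, -1.0]]
wrist_force: [-21.5, 4.8, 9.8]
grip_width: 11.1
gripper_force: 30.0
t: 23.52
eef_pos: [533.4, 12.2, 255.3]
tool_rot: [[0.194, 0.981, -0.007], [0.981, -0.194, -0.0], [-0.001, -0.007, -1.0]]
wrist_force: [-26.1, 1.2, 29.5]
grip_width: 11.1
gripper_force: 30.0
```

```bash
python3 -m inch '[{"xyz":[0,0.07,-0.07],"turn":0},{"xyz":[0,0.13,-0.13],"turn":0},{"xyz":[0,0.19,-0.17],"turn":0},{"xyz":[0,0.24,-0.2],"turn":0},{"xyz":[0,0.24,-0.2],"turn":0}]'
cat > fl.py <<'E'
from g import *
for n in('side','scene'):
    p,d,K,R,o=cam(n); np.savez(n,p=p,d=d,K=K,R=R,o=o); hsv=cv2.cvtColor(p,cv2.COLOR_RGB2HSV); v,u=np.mgrid[:384,:512]
    P=((pts(d,K,R,o,np.c_[u.ravel(),v.ravel()])-c)@F).reshape(384,512,3)-[95,0,124]
    y=(hsv[...,0]>20)&(hsv[...,0]<34)&(hsv[...,1]>150)&(hsv[...,2]>60)&(abs(P[...,1])<100)&(P[...,2]>-10)&(P[...,0]>-220)&(P[...,0]<30)
    Q=P[y]; vx=cv2.fitLine(Q[:,[0,2]].astype(np.float32),cv2.DIST_HUBER,0,.01,.01).ravel(); print(n,len(Q),'flap angle',np.arctan(-vx[1]/vx[0]))
    if n=='side': save(cv2.resize(p[80:260,130:370],None,fx=3,fy=3,interpolation=cv2.INTER_CUBIC),'lift.png')
    if n=='scene': save(cv2.resize(p[100:250,185:385],None,fx=3.5,fy=3.5,interpolation=cv2.INTER_CUBIC),'lift2.png')
E
python3 fl.py; python3 mk.py
```

```text
t: 24.15
eef_pos: [555.4, 7.7, 270.4]
tool_rot: [[0.195, 0.981, -0.001], [0.981, -0.195, 0.0], [-0.0, -0.001, -1.0]]
wrist_force: [-7.4, 0.3, 5.7]
grip_width: 11.1
gripper_force: 30.0
side 729 flap angle 0.8450705
scene 1475 flap angle 0.8461037
side 117 line 0.846758 piv 0.8631800111493816 rmax 173.96946163156025 hub [  0.4 117.    4.7] 82 [-74.7 117.   87.4]
side 115 line 0.8456601 piv 0.818876116293155 rmax 173.07213110791298 hub [ -2.4 117.    0.7] 85 [-78.3 117.   84. ]
scene 55 line 0.83713937 piv 0.8699461368073982 rmax 167.8729141463542 hub [  0.8 117.    8.9] 36 [-70.3 117.   82.5]
```

View pics/lift.png

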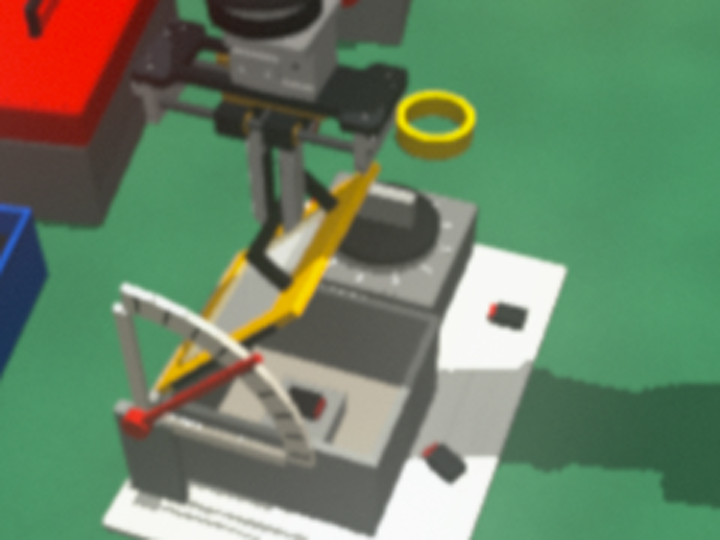

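View pics/lift2.png

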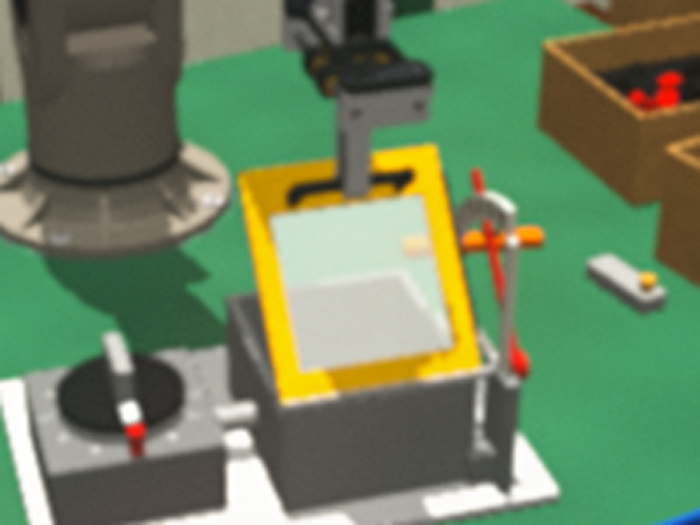

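The flap (edge (165,385)→(300,305)) is parallel to the red pointer ((135,420)→(258,358)), at 0.845 rad for both. The handle is held and the wheel is at its mark at (133,430). I'll settle once more and hand in.

```bash
for i in 1 2; do python3 -m inch '[{"xyz":[0,0,0],"turn":0},{"xyz":[0,0,0],"turn":0},{"xyz":[0,0,0],"turn":0},{"xyz":[0,0,0],"turn":0},{"xyz":[0,0,0],"turn":0}]'; done; python3 -c "
from station import finish_job;print(finish_job())"
```

```text
t: 24.88
eef_pos: [555.2, 7.8, 270.2]
tool_rot: [[0.195, 0.981, -0.001], [0.981, -0.195, 0.0], [-0.0, -0.001, -1.0]]
wrist_force: [-6.5, 0.1, 5.8]
grip_width: 11.3
gripper_force: 30.0
t: 25.5
eef_pos: [555.2, 7.8, 270.3]
tool_rot: [[0.195, 0.981, -0.001], [0.981, -0.195, 0.0], [-0.0, -0.001, -1.0]]
wrist_force: [-6.1, 1.0, 5.3]
grip_width: 11.0
gripper_force: 30.0
the job is handed in; nothing more can be done
None
```

The job is handed in at 25.5 s, though the hand-in returned no verdict: the wheel was measured within about 1° of its red mark with the flap shut, and the flap is held steady by its handle at about 0.845 rad, matching the red pointer's measured angle.

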